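# Load the glass tumbler and hold its dial on the third click

### The job

With its mouth held close over the open blue bowl of the tumbler, tip the white scoop so that its five glass pieces slide into the bowl, then set the empty scoop back down flat on the table, clear of the machine. Then turn the spring-return dial on the control box clockwise past its first and second clicks to the third (three red dots) and keep it there: it springs back to off when let go, so finish with the gripper still holding it at the third click. Leave the mug, the white pot and the mosaic coaster where they are.

Things in the scene. Friction and masses are not known exactly. Their poses are not given: they have to be found in the camera images.
- scoop: loose white scoop, 0.11 kg: flat pan 110 mm long (x), 104 mm wide, its front half tapering to an open mouth 76 mm wide at +x; black bar handle behind it at -x. Floor 3 mm thick, side walls 18 mm high, rear wall 24 mm, no wall at the mouth. Origin: centre of the pan's underside; x from handle to mouth, z up. Smooth: glass slides off below 30 degrees of tilt
- scoop_grip (a point): middle of the scoop's handle, 80 mm behind the pan's centre, 28 mm above its underside. The handle is a bar along the scoop's x, 18 mm wide, 18 mm high (19 to 37 mm above the table), free from 68 to 114 mm behind the pan's centre; nothing beside it. Axes as the scoop's
- scoop_mouth (a point): middle of the scoop's mouth edge, on top of the floor: 55 mm ahead of the pan's centre, 3 mm above the underside
- glass_red: loose chunk of red glass, 22 x 22 x 10 mm, 12 g, starts lying flat in the scoop. Origin: centre of its underside
- glass_blue: loose chunk of blue glass, 22 x 22 x 10 mm, 12 g, starts lying flat in the scoop. Origin: centre of its underside
- glass_green: loose chunk of green glass, 22 x 22 x 10 mm, 12 g, starts lying flat in the scoop. Origin: centre of its underside
- glass_amber: loose chunk of amber glass, 22 x 22 x 10 mm, 12 g, starts lying flat in the scoop. Origin: centre of its underside
- glass_teal: loose chunk of teal glass, 22 x 22 x 10 mm, 12 g, starts lying flat in the scoop. Origin: centre of its underside
- tumbler: vibratory tumbler, fixed to the table: grey round foot 200 mm wide, open blue bowl on it, and on its -x side a grey control box 110 mm deep (x), 130 mm wide (y), 98 mm high, centred 178 mm from the bowl's axis, with the dial on top. Origin: on the table under the bowl's axis; z up; -x points from bowl to control box
- bowl_rim (a point): centre of the bowl's mouth, level with the rim, 155 mm above the table. Rim 210 mm outside, 200 mm inside; bowl 64 mm deep inside, its floor about 140 mm wide. A cone (60 mm wide at its foot) with a thin stud stands in the middle and ends 7 mm below the rim
- dial (a joint): turn of the dial from off, rad, growing clockwise seen from above: 0 off (where it starts), clicks at 0.4, 0.8 and 1.2 (third), end stop at 1.32. A return spring, 0.06 N m at off to 0.20 at the third click, with ripples of 0.045 N m from the clicks, always turns it back to 0 when let go. Marks on the white plate: open ring for off, then one, two, three dots (three are red)
- dial_grip (a point): on the dial's vertical axis, 134 mm above the table. Black dial: skirt 58 mm wide, top at 109 mm above the table; on it a bar grip 50 mm long, 14 mm wide, from 109 to 142 mm. The point turns with the dial: x along the bar to the end with the white pointer line, z up. At off the pointer stands 0.6 rad anticlockwise (from above) of the direction from dial to bowl, at the third click 0.6 rad clockwise
- mug: teal mug, 82 mm wide, 75 mm high, stands on the table; leave alone
- pot: small white plastic pot, 72 mm wide, 58 mm high, stands on the table; leave alone
- coaster: round wooden coaster covered with mosaic, 124 mm wide, 9 mm thick, lies on the table; leave alone

How it is judged (in metres and radians):
On the way, in this order (a step that is already met when the one before it is completed fails the run):
1. the scoop is tipped with its mouth low over the bowl (angle between scoop's own z axis and vertical above 0.3 rad and horizontal distance between scoop_mouth and bowl_rim below 0.1 m and z of scoop_mouth in the frame of bowl_rim below 0.12 m), for 0.1 s.
2. all five glass pieces are in the bowl and the scoop stands flat on the table, let go (horizontal distance between each of glass_red, glass_blue, glass_green, glass_amber, glass_teal and bowl_rim below 0.1 m and z of glass_red in the frame of bowl_rim between -0.075 and -0.005 m and z of glass_blue in the frame of bowl_rim between -0.075 and -0.005 m and z of glass_green in the frame of bowl_rim between -0.075 and -0.005 m and z of glass_amber in the frame of bowl_rim between -0.075 and -0.005 m and z of glass_teal in the frame of bowl_rim between -0.075 and -0.005 m and angle between scoop's own z axis and vertical below 0.12 rad and height (world z) of scoop between -0.004 and 0.008 m and contact force between scoop and the fingers below 0.1 N and contact force between scoop and tumbler below 0.1 N), for 0.2 s.
3. the gripper holds the dial at the third click (value of joint dial above 1.1 rad and contact force between the fingers and dial above 1 N), for 1 s.
At the end, for the whole second after the job is handed in: all five glass pieces lie in the bowl below its rim, the scoop stands level (within 0.12 rad) and still on the table, released and off the tumbler, and the gripper holds the dial still at the third click (at least 1.1 rad) with more than 1 N of contact (all of step 2 and all of step 3 and linear speed of scoop below 0.03 m/s and velocity of joint dial between -0.3 and 0.3 rad/s); the arm keeps its last pose, push and grip.
It fails at once if the mug is disturbed (moved more than 20 mm or tipped) (distance of mug from where it was at the start of the episode above 0.02 m or angle between mug's own z axis and vertical above 0.35 rad).
It fails at once if the pot is disturbed (moved more than 20 mm or tipped) (distance of pot from where it was at the start of the episode above 0.02 m or angle between pot's own z axis and vertical above 0.35 rad).
It fails at once if the coaster is disturbed (moved more than 20 mm or tipped) (distance of coaster from where it was at the start of the episode above 0.02 m or angle between coaster's own z axis and vertical above 0.35 rad).
It also fails if it takes over 64 s, if anything falls off the work surface, if the arm or the gripper's body presses on something with over 40 N, if the wrist force passes 120 N, or if a joint passes its speed limit or range.

### The arm

A 7-joint arm with a two-finger parallel gripper is mounted at the origin on the work surface. World frame = base frame: x ahead of the robot, y to its left, z up, the work surface at z = 0. Lengths are in m, angles in degrees, forces in N, time in s.
With the tool pointing down it reaches from about 0.425 to 1.025 m from the base axis. Payload 3.6 kg.
Tool frame: the origin (TCP) lies at the very end of the fingers, on their centre line; the grasp point (between the pads) lies 19 mm behind it; x points along the fingers, y is the direction in which the jaws open and shut, and the axes are right-handed (so a half turn about x gives the same grasp; the last joint's range is limited). The gripper opens to 85 mm and grips with 20 to 120 N. Pads are 22 mm wide; open, the fingers measure 114 mm over their backs; the gripper's body (76 mm by 85 mm) begins 54 mm behind the grasp point. The pads swing forward as they close: fully open they stand 13 mm farther back than shut.
Start: joints at [65.518, 33.873, 2.773, 92.16, -1.908, 54.013, -1.931], TCP at [0.238, -0.685, 0.2] pointing down, gripper open.
Joint ranges: [-153.93, 153.93], [-27.13, 128.08], [-72.61, 78.16], [10.71, 143.7], [-87.88, 267.88], [4.46, 118.87], [-176.78, 176.78]. Speed limits (degrees/s): [147.25, 147.25, 180, 180, 180, 180, 180].

### API

Orientations are given as a 3x3 rotation matrix whose columns are the frame's x, y, z axes.
In Python, from workcell import ctrl gives the robot as it stands.
- The arm moves only by the tool move_arm, never from a script. Its argument "targets" is a list of rows, each an object of numbers: "wx", "wy", "wz": the turn, a rotation vector about the tool's x, y, z in rad; "dx", "dy", "dz": the shift along the tool's x, y, z in mm; "hand": the finger opening in mm, from 0 to 85.4. In form: [{"wx": .., "wy": .., "wz": .., "dx": .., "dy": .., "dz": .., "hand": ..}, ...]. A call has exactly 10 rows; each row is the pose to reach, as a shift and turn from the pose measured when the call began, along the tool's axes at that moment; what a row does not reach only later rows make up. A row lasts 1/8 s, in which the tool goes at most 62.5 mm and 10.7 degrees, less where a joint would pass 70% of its speed; a pose out of reach is approached as far as the arm can. A call with a gripper value outside its range is refused whole. The fingers move at their own pace and stop on an object; the grip force is fixed at half the most. Time passes only in rows, so rows that repeat a pose let the fingers close, or fill a call up. It gives the time, the measured TCP pose, the force and the opening at its end, in the units of the state.
- ctrl.sense(): the state, without advancing time (a new reading comes with each control period).
- ctrl.read_camera(name): name is "scene" or "top"; returns a dict with "image" (384x512x3 uint8, blue, green, red), "z_map" (384x512 float32, m along the optical axis (not along the pixel's ray), 0 where there is no reading), "intrinsics" (3x3 intrinsics, pixels), "dist_coeffs" ([k1, k2, p1, p2, k3] as OpenCV has them; the pictures are not rectified), "xyz" and "rotation" of the camera in the world. Camera axes: x right, y up, looking along -z (the intrinsics and any distortion apply to the point x, -y, -z); pixel columns grow to the right and rows downward; lengths in m; the calibration is good to about 2 mm. A picture is of the moment at which its call begins.
- ctrl.job_done(): hands the job in, once; it reports no verdict.
The state is a dict: "time": time; "joint_pos": joint angles; "qd": joint speeds; "joint_torque": joint torques, N m; "tool_pos": TCP position; "ee_rot": TCP orientation; "contact_force": force on the tool from outside, world axes, zero at the start; "ft_torque": the same for the moment, N m; "opening": finger opening in m.
Only numpy, scipy, OpenCV 4.12 (cv2) and the standard library are available. Lean on these libraries where they do the work, as an engineer would, in place of code of your own. Each camera call takes 0.05 s, during which the arm holds its last target. There are 200 camera calls.

## Working session

There is one attempt and no reset: what is moved stays moved. The work goes in short steps, Python scripts to look and compute and a tool call to move; the robot and the scene stay as the last step left them, time stands still between calls to the robot, and variables do not carry over. Pictures are saved under pics/ and viewed, about 8 in all and at most 12, crops included, and the job is handed in when it is done.

Besides the shell and the picture viewer there is one more tool, called after ">>>" as name(argument=value, ...), one argument or row to a line, values as JSON. move_arm: Moves the arm, as the interface text tells. Its arguments: {"type":"object","properties":{"targets":{"type":"array"}},"required":["targets"]}

```bash
mkdir -p pics
cat > h.py <<'E'
import numpy as np, cv2
from workcell import ctrl
def snap(name,tag):
    r=ctrl.read_camera(name); np.savez(f'{tag}.npz',**r); cv2.imwrite(f'pics/{tag}.png',r['image']); return r
def pts(r):
    h,w=r['z_map'].shape; u,v=np.meshgrid(np.arange(w),np.arange(h))
    p=cv2.undistortPoints(np.stack([u,v],-1).reshape(-1,1,2).astype(np.float32),r['intrinsics'],r['dist_coeffs']).reshape(h,w,2)
    z=r['z_map']; c=np.stack([p[...,0]*z,-p[...,1]*z,-z],-1)
    P=c@np.array(r['rotation']).T+np.array(r['xyz']); P[z==0]=np.nan; return P
E
python3 - <<'E'
from h import *
for n in('scene','top'):
    r=snap(n,n+'0'); print(n,r['xyz'],r['rotation'],r['intrinsics'])
s=ctrl.sense(); print(s)
a=cv2.imread('pics/top0.png');cv2.imwrite('pics/top0b.png',cv2.resize(a,(800,600),interpolation=cv2.INTER_CUBIC))
E
```

```text
scene [ 1.03270499 -0.57991301  1.21995875] [[ 0.79417963 -0.51461994  0.32317957]
 [ 0.60746657  0.65812081 -0.44481611]
 [ 0.01622004  0.54958467  0.83528055]] [[466.28847402   0.         259.4716163 ]
 [  0.         466.28847402 186.7107207 ]
 [  0.           0.           1.        ]]
top [4.18255829e-01 8.86175602e-04 1.46268751e+00] [[-0.00922534  0.98855353 -0.15058824]
 [-0.99989535 -0.00744134  0.01240609]
 [ 0.01114351  0.15068694  0.98851872]] [[452.35981484   0.         258.35116698]
 [  0.         452.35981484 192.62657017]
 [  0.           0.           1.        ]]
{'time': 0.1, 'joint_pos': array([65.51821319, 33.92344576,  2.7676318 , 92.22857587, -1.90846897,
       54.01383108, -1.93072619]), 'qd': array([ 0.04450948, -0.10474188,  0.05637098, -0.1891181 , -0.04610695,
       -0.021922  ,  0.02670204]), 'joint_torque': array([ 4.56082140e-03, -5.49993575e+01,  1.55341230e+00, -1.98823911e+01,
        9.74274793e-03,  3.85702311e-03,  6.60826615e-06]), 'tool_pos': array([ 0.237267  , -0.68420945,  0.19862103]), 'ee_rot': array([[-7.89068675e-04,  3.27696492e-01, -9.44782719e-01],
       [ 1.93503163e-03, -9.44780744e-01, -3.27697423e-01],
       [-9.99997817e-01, -2.08676021e-03,  1.11393814e-04]]), 'contact_force': array([0.90422185, 0.25516804, 0.30444155]), 'ft_torque': array([-0.03000496, -0.00922771, -0.00910835]), 'opening': 0.08560403599774395}
```

View pics/top0b.png

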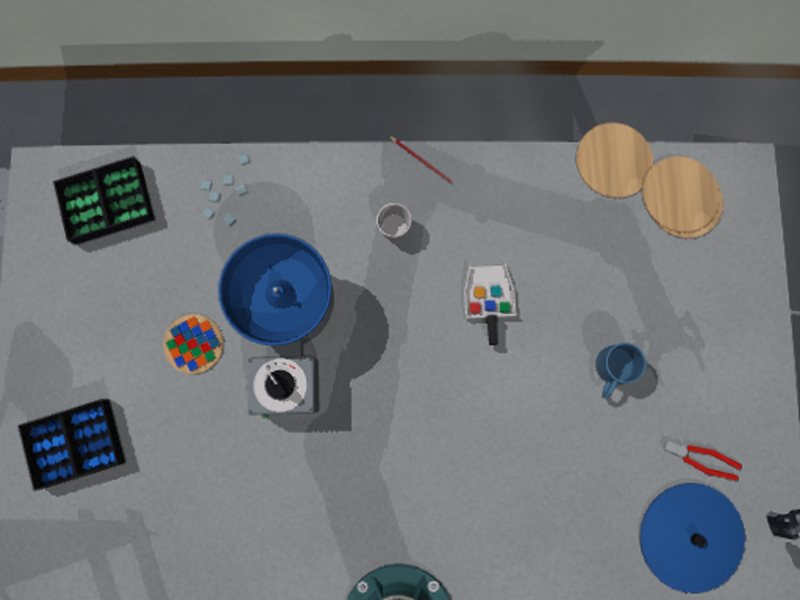

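View pics/scene0.png

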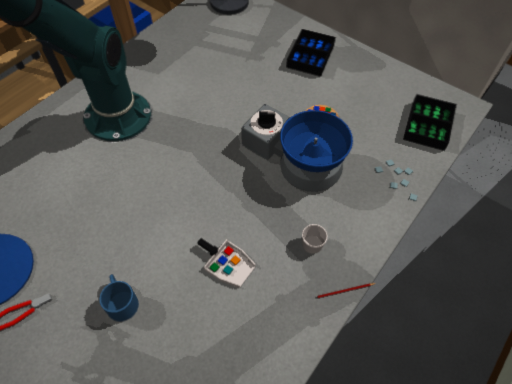

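Top view (800x600): bowl centre (276,289), dial (280,384), scoop pan (490,292) with handle at (493,330) and mouth facing up (+x), pot (394,220), mug (622,363), coaster (193,344).

Run:
```python
from h import *
from scipy.optimize import least_squares
def fit(xy,R=None):
    f=lambda p:np.hypot(*(xy-p[:2]).T)-p[2]
    r=least_squares(f,[*xy.mean(0),R or .1],loss='soft_l1',f_scale=.002);return r.x
for n in('top','scene'):
    r=dict(np.load(n+'0.npz'));P=pts(r);im=r['image'].astype(int)
    z=P[...,2]; 
    if n=='top': c0=P[int(289*.64),int(276*.64)][:2]; s0=P[int(292*.64),int(490*.64)][:2]; d0=P[int(384*.64),int(281*.64)][:2];print(c0,s0,d0,'pot',P[int(207*.64),int(394*.64)],'mug',P[int(345*.64),int(622*.64)],'coaster',P[int(344*.64),int(193*.64)])
    near=lambda c,R:np.hypot(P[...,0]-c[0],P[...,1]-c[1])<R
    m=near(c0,.16)&(z>.149)&(z<.162); 
    print(n,'rim',fit(P[m][:,:2]),m.sum())
    w=near(d0,.06)&(z>.13)&(z<.15); q=P[w]; c=q[:,:2].mean(0); u,s,vt=np.linalg.svd(q[:,:2]-c); print('dial bar',c,np.median(q[:,2]),np.degrees(np.arctan2(vt[0,1],vt[0,0])),w.sum())
    w=near(s0,.16)&(z>.028)&(z<.05)&(im.max(-1)<90); q=P[w]; print('handle',q.mean(0),q.min(0),q.max(0),len(q)); u,s,vt=np.linalg.svd(q[:,:2]-q[:,:2].mean(0)); print(np.degrees(np.arctan2(vt[0,1],vt[0,0])))
    w=near(s0,.12)&(im.min(-1)>150); q=P[w].astype(np.float32);hc=cv2.minAreaRect(q[:,:2]); print('pan',hc,len(q))
    g=near(s0,.12)&(z<.02)&(im.max(-1)-im.min(-1)>70); print('glass centroid',P[g].mean(0))
    t=near(s0,.2)&~near(s0,.15); print('table z',np.nanmedian(z[t]))
```

```text
[0.64614706 0.22713593] [ 0.66120605 -0.19683563] [0.4672611  0.21647457] pot [0.83282769 0.00184135 0.04591965] mug [ 0.54023661 -0.44960853  0.07582593] coaster [0.55307045 0.41977238 0.01346633]
top rim [0.64360595 0.22760465 0.10349819] 559
dial bar [0.46534548 0.22241515] 0.1423057532953259 -144.7131000769353 90
handle [ 0.5765411  -0.19643483  0.03722195] [ 0.54637209 -0.20658223  0.02802796] [ 0.60387615 -0.18440599  0.04571228] 117
-176.04021081518536Traceback (most recent call last):
  File "<stdin>", line 15, in <module>
cv2.error: OpenCV(4.12.0) /io/opencv/modules/imgproc/src/convhull.cpp:143: error: (-215:Assertion failed) total >= 0 && (depth == CV_32F || depth == CV_32S) in function 'convexHull'
```

Run:
```python
from h import *
a=cv2.imread('pics/top0.png')
s=a[155:235,275:355]; d=a[215:275,150:210]
cv2.imwrite('pics/crop0.png',np.hstack([cv2.resize(s,(400,400),interpolation=cv2.INTER_CUBIC),cv2.resize(d,(400,400),interpolation=cv2.INTER_CUBIC)]))
```

```text
(no output)
```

View pics/crop0.png

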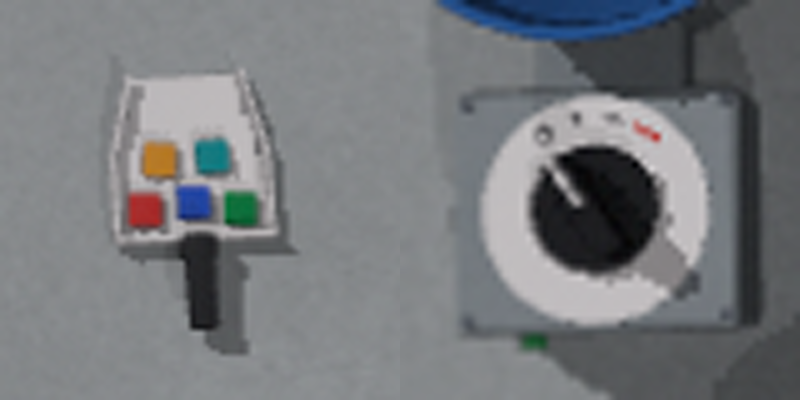

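The crop shows the mouth edge corners at (125,75)/(240,75), the rear wall at about (198,236), the handle end at (203,327), and the dial pointer to the upper left (off).

```bash
cat >> h.py <<'E'
def ray(r,uv,z):
    p=cv2.undistortPoints(np.array([[uv]],np.float64),r['intrinsics'],r['dist_coeffs']).ravel()
    d=np.array(r['rotation'])@[p[0],-p[1],-1.]; o=np.array(r['xyz']); return o+d*(z-o[2])/d[2]
E
python3 - <<'E'
from h import *
r=dict(np.load('top0.npz'))
f=lambda x,y,z:ray(r,(275+x/5-.4,155+y/5-.4),z)
for n,a in dict(mouthL=(125,77,.012),mouthR=(241,76,.012),hend=(203,326,.037),hfront=(202,238,.037),rearL=(117,238,.024),rearR=(278,231,.024)).items(): print(n,f(*a))
g=lambda x,y,z:ray(r,(150+x/6.667-.4,215+y/6.667-.4),z)
print('skirt',g(597,207,.109),'ptr',g(550,163,.142),g(580,203,.142))
r=dict(np.load('scene0.npz'));P=pts(r);z=P[...,2];im=r['image'].astype(int)
near=lambda c,R:np.hypot(P[...,0]-c[0],P[...,1]-c[1])<R
w=near((.66,-.197),.16)&(z>.03)&(z<.05)&(im.max(-1)<90);q=P[w];print('scene handle',q.mean(0),len(q))
w=near((.465,.22),.04)&(z>.135)&(z<.15);q=P[w];print('scene bar',q.mean(0),len(q))
w=near((.6436,.2276),.13)&(z>.149)&(z<.162);q=P[w][:,:2].astype(np.float32);print(cv2.minEnclosingCircle(q))
E
```

```text
mouthL [ 0.71319118 -0.15311318  0.012     ]
mouthR [ 0.71339749 -0.22943679  0.012     ]
hend [ 0.54699977 -0.1963258   0.037     ]
hfront [ 0.60322723 -0.19722995  0.037     ]
rearL [ 0.6053581  -0.14424326  0.024     ]
rearR [ 0.60905518 -0.24831366  0.024     ]
skirt [0.46528805 0.04252997 0.109     ] ptr [0.48342118 0.06195272 0.142     ] [0.46593614 0.04891225 0.142     ]
scene handle [ 0.58135483 -0.19618036  0.03726591] 144
scene bar [0.46770342 0.22192557 0.14205726] 68
((0.6445300579071045, 0.2283104658126831), 0.10825268924236298)
```

```bash
cat >> h.py <<'E'
from scipy.spatial.transform import Rotation as Ro
def R_of(yaw,tilt=0):
    """tool frame for scoop yaw (deg), mouth-down tilt (deg); tool x=-scoop z, tool z=-scoop x, tool y=-scoop y"""
    S=(Ro.from_euler('z',yaw,degrees=True)*Ro.from_euler('y',tilt,degrees=True)).as_matrix()
    return np.column_stack([-S[:,2],-S[:,1],-S[:,0]])
def rel(p,R,n=10,hand=85):
    s=ctrl.sense();T=np.array(s['tool_pos']);M=np.array(s['ee_rot'])
    d=M.T@(np.array(p)-T)*1000; w=Ro.from_matrix(M.T@R).as_rotvec()
    print('t',s['time'],'now',T.round(4),'open',round(s['opening'],4),'F',s['contact_force'].round(1),'q',s['joint_pos'].round(0)); print('d',d.round(1),'w',w.round(3),'rows min',max(np.linalg.norm(d)/62.5,np.degrees(np.linalg.norm(w))/10.7))
E
python3 - <<'E'
from h import *
rel((.580,-.196,.10),R_of(2))
E
```

```text
t 0.1 now [ 0.2373 -0.6842  0.1986] open 0.0856 F [0.9 0.3 0.3] q [66. 34.  3. 92. -2. 54. -2.]
d [  99.3 -348.7 -483.8] w [0.299 0.    0.002] rows min 9.67359106973809
```

>>> move_arm(
  targets=[
    {"wx": 0.03, "wy": 0, "wz": 0, "dx": 0, "dy": -35, "dz": -48, "hand": 85},
    {"wx": 0.06, "wy": 0, "wz": 0, "dx": 0, "dy": -70, "dz": -97, "hand": 85},
    {"wx": 0.09, "wy": 0, "wz": 0, "dx": 0, "dy": -105, "dz": -145, "hand": 85},
    {"wx": 0.12, "wy": 0, "wz": 0, "dx": 0, "dy": -140, "dz": -194, "hand": 85},
    {"wx": 0.15, "wy": 0, "wz": 0, "dx": 0, "dy": -174, "dz": -242, "hand": 85},
    {"wx": 0.18, "wy": 0, "wz": 0, "dx": 0, "dy": -209, "dz": -290, "hand": 85},
    {"wx": 0.21, "wy": 0, "wz": 0, "dx": 0, "dy": -244, "dz": -339, "hand": 85},
    {"wx": 0.24, "wy": 0, "wz": 0, "dx": 0, "dy": -279, "dz": -387, "hand": 85},
    {"wx": 0.27, "wy": 0, "wz": 0, "dx": 0, "dy": -314, "dz": -435, "hand": 85},
    {"wx": 0.3, "wy": 0, "wz": 0, "dx": 0, "dy": -349, "dz": -484, "hand": 85},
  ],
)

```text
time: 1.35
tool_pos: [0.5807, -0.1943, 0.199]
ee_rot: [[-0.001, 0.033, -0.999], [0.002, -0.999, -0.033], [-1.0, -0.002, 0.001]]
contact_force: [0.6, -0.2, 0.4]
opening: 0.0853
```

Run:
```python
from h import *
rel((.580,-.196,.009),R_of(2))
```

```text
t 1.35 now [ 0.5807 -0.1943  0.199 ] open 0.0853 F [ 0.6 -0.2  0.4] q [ 11.  26.   4. 107.  -2.  47. -71.]
d [190.    2.1   0.5] w [-0.002  0.001  0.002] rows min 3.040246659422177
```

>>> move_arm(
  targets=[
    {"wx": 0, "wy": 0, "wz": 0, "dx": 40, "dy": 2, "dz": 0, "hand": 85},
    {"wx": 0, "wy": 0, "wz": 0, "dx": 90, "dy": 2, "dz": 0, "hand": 85},
    {"wx": 0, "wy": 0, "wz": 0, "dx": 140, "dy": 2, "dz": 0, "hand": 85},
    {"wx": 0, "wy": 0, "wz": 0, "dx": 172, "dy": 2, "dz": 0, "hand": 85},
    {"wx": 0, "wy": 0, "wz": 0, "dx": 189, "dy": 2, "dz": 0, "hand": 70},
    {"wx": 0, "wy": 0, "wz": 0, "dx": 189, "dy": 2, "dz": 0, "hand": 45},
    {"wx": 0, "wy": 0, "wz": 0, "dx": 189, "dy": 2, "dz": 0, "hand": 30},
    {"wx": 0, "wy": 0, "wz": 0, "dx": 189, "dy": 2, "dz": 0, "hand": 20},
    {"wx": 0, "wy": 0, "wz": 0, "dx": 189, "dy": 2, "dz": 0, "hand": 10},
    {"wx": 0, "wy": 0, "wz": 0, "dx": 189, "dy": 2, "dz": 0, "hand": 0},
  ],
)

```text
time: 2.6
tool_pos: [0.5808, -0.196, 0.0106]
ee_rot: [[-0.0, 0.033, -0.999], [0.002, -0.999, -0.033], [-1.0, -0.002, 0.0]]
contact_force: [0.8, 0.2, -0.4]
opening: 0.0003
```

Run:
```python
from h import *
rel((.580,-.196,.22),R_of(2,-7))
```

```text
t 2.6 now [ 0.5808 -0.196   0.0106] open 0.0003 F [ 0.8  0.2 -0.4] q [ 13.  41.   2. 113.  -4.  26. -70.]
d [-209.4   -0.3    0.9] w [-0.002  0.123  0.001] rows min 3.350720447506038
```

The fingers shut fully without meeting the handle, so I'll look.

Run:
```python
from h import *
a=snap('scene','s1')['image']; b=snap('top','t1')['image']
f=lambda x:cv2.resize(x,(400,400),interpolation=cv2.INTER_CUBIC)
cv2.imwrite('pics/c1.png',np.hstack([f(a[200:300,170:270]),f(b[145:245,265:365])]))
```

```text
(no output)
```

View pics/c1.png

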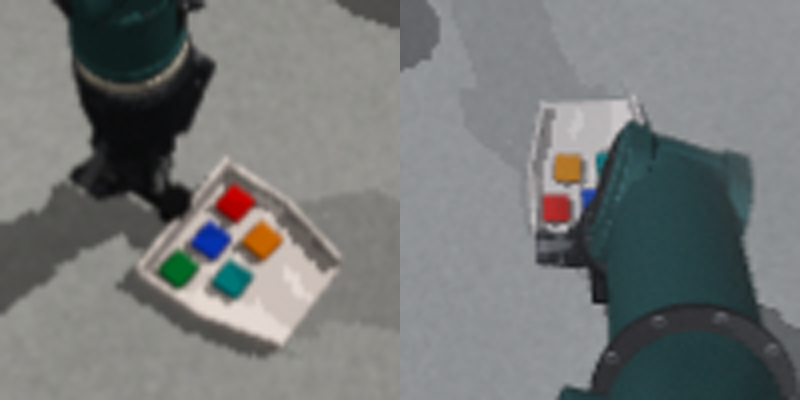

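The scoop has not moved and the fingers look spread around the handle, so the 0 mm reading disagrees with the image. I'll test it with a small slow lift.

>>> move_arm(
  targets=[
    {"wx": 0, "wy": 0, "wz": 0, "dx": 0, "dy": 0, "dz": 0, "hand": 0},
    {"wx": 0, "wy": 0, "wz": 0, "dx": 0, "dy": 0, "dz": 0, "hand": 0},
    {"wx": 0, "wy": 0, "wz": 0, "dx": -3, "dy": 0, "dz": 0, "hand": 0},
    {"wx": 0, "wy": 0, "wz": 0, "dx": -6, "dy": 0, "dz": 0, "hand": 0},
    {"wx": 0, "wy": 0, "wz": 0, "dx": -10, "dy": 0, "dz": 0, "hand": 0},
    {"wx": 0, "wy": 0, "wz": 0, "dx": -14, "dy": 0, "dz": 0, "hand": 0},
    {"wx": 0, "wy": 0, "wz": 0, "dx": -18, "dy": 0, "dz": 0, "hand": 0},
    {"wx": 0, "wy": 0, "wz": 0, "dx": -22, "dy": 0, "dz": 0, "hand": 0},
    {"wx": 0, "wy": 0, "wz": 0, "dx": -25, "dy": 0, "dz": 0, "hand": 0},
    {"wx": 0, "wy": 0, "wz": 0, "dx": -25, "dy": 0, "dz": 0, "hand": 0},
  ],
)

```text
time: 3.95
tool_pos: [0.5809, -0.196, 0.0356]
ee_rot: [[-0.0, 0.033, -0.999], [0.002, -0.999, -0.033], [-1.0, -0.002, 0.0]]
contact_force: [0.3, 0.1, -0.1]
opening: -0.0
```

Run:
```python
from h import *
a=snap('scene','s2')['image']; P0=pts(dict(np.load('s1.npz'))); r=dict(np.load('s2.npz')); P=pts(r)
f=lambda x:cv2.resize(x,(500,500),interpolation=cv2.INTER_CUBIC)
cv2.imwrite('pics/c2.png',f(a[200:300,170:270]))
for u,v in((230,275),(222,262),(235,258)): print(P0[v,u].round(4),P[v,u].round(4))
print(ctrl.sense()['opening'],ctrl.sense()['contact_force'],ctrl.sense()['ft_torque'])
```

```text
[ 6.747e-01 -2.139e-01  6.000e-04] [ 0.6764 -0.2157  0.0067]
[ 0.6364 -0.2017  0.0138] [ 0.6367 -0.202   0.0147]
[ 0.6591 -0.1719  0.019 ] [ 0.6573 -0.17    0.0134]
0.00023722257519034025 [-1.00598453 -0.54518081 -0.30531988] [ 0.01407608  0.03514991 -0.01517533]
```

View pics/c2.png

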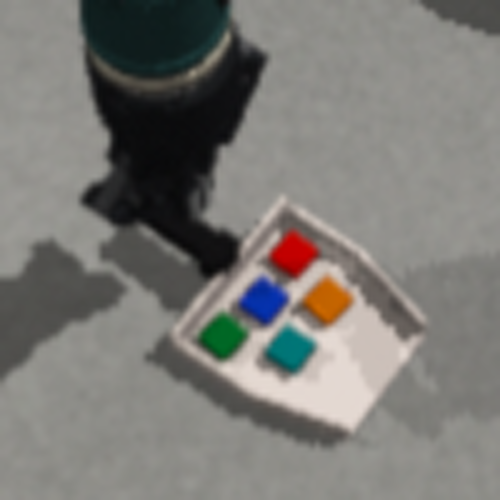

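Run:
```python
from h import *
r=dict(np.load('s2.npz'));P=pts(r);im=r['image'].astype(int);z=P[...,2]
d=(im.max(-1)<80)
m=d&(np.hypot(P[...,0]-.58,P[...,1]+.196)<.12)&(z>.012)
for lo,hi in((.012,.025),(.025,.032),(.032,.042),(.042,.055),(.055,.07),(.07,.09),(.09,.12)):
    q=P[m&(z>=lo)&(z<hi)]
    if len(q):print(lo,hi,len(q),q.min(0).round(3),q.max(0).round(3),q.mean(0).round(3))
# map of z in mm, rows 235..262, cols 182..222
np.set_printoptions(linewidth=250)
print((z[232:262:2,182:224:2]*1000).round(0).astype(int))
```

```text
0.012 0.025 8 [ 0.596 -0.205  0.019] [ 0.609 -0.187  0.025] [ 0.604 -0.198  0.022]
0.025 0.032 19 [ 0.551 -0.206  0.025] [ 0.608 -0.187  0.032] [ 0.581 -0.203  0.029]
0.032 0.042 95 [ 0.559 -0.206  0.033] [ 0.609 -0.184  0.042] [ 0.589 -0.197  0.037]
0.042 0.055 3 [ 0.574 -0.202  0.042] [ 0.601 -0.193  0.043] [ 0.59  -0.199  0.043]
0.055 0.07 1 [ 0.588 -0.199  0.068] [ 0.588 -0.199  0.068] [ 0.588 -0.199  0.068]
0.07 0.09 15 [ 0.586 -0.207  0.074] [ 0.594 -0.193  0.09 ] [ 0.59  -0.201  0.082]
0.09 0.12 49 [ 0.578 -0.224  0.09 ] [ 0.595 -0.161  0.12 ] [ 0.591 -0.198  0.108]
[[                  -1                    7                    0                    7                    5                  178                  174 -9223372036854775808                  183                  174                  168
                   158                  164                  149                  126                  110                    0                    1                    2                   -3                   -2]
 [                   2                   -1                    1          
[... 5531 characters left out ...]
 1                    1 -9223372036854775808                   -4                   20                    9                    3                    4                   10                   14]
 [                   3                   -2                    2                    2                    6                    2                   -1                    0                    2                    2                    2
                    -1                    1                    0                   22                    9                    4                    2                   10                   14                   12]]<stdin>:10: RuntimeWarning: invalid value encountered in cast
```

Run:
```python
from h import *
np.set_printoptions(linewidth=250,suppress=True)
for n in('s1','s2'):
    r=dict(np.load(n+'.npz'));P=pts(r)
    print(n);print(np.nan_to_num(P[234:256,198:216,2]*1000).round(0).astype(int))
r=dict(np.load('t1.npz'));P=pts(r)
a=cv2.imread('pics/scene0.png'); 
# initial pose: fingers seen in top0?
r=dict(np.load('top0.npz'));P=pts(r);im=r['image']
m=(np.hypot(P[...,0]-.237,P[...,1]+.684)<.09)&(P[...,2]>.1); q=P[m]; print(len(q),q.min(0),q.max(0))
```

```text
s1
[[173 171 177 179 179 179 175 174 178 173 148 140 109 117 115 113   1  -2]
 [168 163 167 156 153 148 143 147 149 146 140 133 106 106 111  93  -2   0]
 [161 158 157 152 147 142 135 138 146 144 128 121  97 101  93  88   5  -1]
 [157 153 153 145 143 135 136 131 136 137 124   0 113  98  89  93  -1   3]
 [157 149 145 140 137 132 130 114 123 125 116 112  87  91  86  -2   4   5]
 [151 145 142 137 127 102 104 112 119 120 115 107  80  84  70   2   0   1]
 [102  99 102  99  96  98 100 103 107 118 107  91  77  81  57   1   0   6]
 [ 98  97 101 101  98 102  95  97 101 107  92  91  77  72  63   1   3   2]
 [113  99 101  99 100  96  98  90  90  95  85  81  75  67  61   1   3   3]
 [133 116 110 101 104 100  96  86  78  89  74  76  67  63  59   1   3   5]
 [131 128 116 113 111 110 100  93  74  69  65  66  63  58  53   5  -2   2]
 [129 122 119 110 107 101  95  93  71  66  54  60  60  48  35   2  38   0]
 [126 116 109 106 102  97  96  57  63  62  53  55  53  38  39  41  37  35]
 [120 112 108 101  97  92  32  33  41  51  39  51  37  37  39  37  40  41]
 [  0 112   1   0  -1   4  24  32  33  37  36  
[... 1587 characters left out ...]
36  43  40  38  35]
 [ -4   6   3   2   1  -2  26  33  38  38  36  36  36  37  38  41  38  40]
 [ -1  -1   5  -2  -2   0   2   0  28  33  37  38  38  42  37  37  40  36]
 [ -1   0   3   4   3   0   6  -1   0  30  31  33  36  38  42  42  41  42]
 [  1   2   1  -3   1   3   1   0   5  -4   1  35  42  34  36  38  36  38]
 [  0  -1   1  -1  -1   0   4   3   3  -3   1   1  33  40  36  38  37  36]
 [  4   4   3   0   0  -1   1   2  -2   4   1  -3  25  33  36  38  28  28]
 [  3   1  -2   3  -2   2   6   1   2   2   3   0  19  25  31  29  23  23]
 [  3   0   1   1   3  -1   4  -1   3   3   2   2  -1  -1  19  23  22  17]]
306 [ 0.20283248 -0.65592335  0.24661031] [ 0.24409622 -0.60755943  0.35206753]
```

The point cloud shows the real fingertips about 38 mm higher than the reported TCP (reported 11 mm and 36 mm, seen about 49 mm and 73 mm). The fingers closed above the handle without touching it. I'll correct for that offset: open, go 62 mm lower with a force check, and grasp again.

>>> move_arm(
  targets=[
    {"wx": 0, "wy": 0, "wz": 0, "dx": 0, "dy": 0, "dz": 0, "hand": 85},
    {"wx": 0, "wy": 0, "wz": 0, "dx": 0, "dy": 0, "dz": 0, "hand": 85},
    {"wx": 0, "wy": 0, "wz": 0, "dx": 0, "dy": 0, "dz": 0, "hand": 85},
    {"wx": 0, "wy": 0, "wz": 0, "dx": 0, "dy": 0, "dz": 0, "hand": 85},
    {"wx": 0, "wy": 0, "wz": 0, "dx": 10, "dy": 0, "dz": 0, "hand": 85},
    {"wx": 0, "wy": 0, "wz": 0, "dx": 22, "dy": 0, "dz": 0, "hand": 85},
    {"wx": 0, "wy": 0, "wz": 0, "dx": 34, "dy": 0, "dz": 0, "hand": 85},
    {"wx": 0, "wy": 0, "wz": 0, "dx": 44, "dy": 0, "dz": 0, "hand": 85},
    {"wx": 0, "wy": 0, "wz": 0, "dx": 50, "dy": 0, "dz": 0, "hand": 85},
    {"wx": 0, "wy": 0, "wz": 0, "dx": 50, "dy": 0, "dz": 0, "hand": 85},
  ],
)

```text
time: 5.25
tool_pos: [0.5803, -0.1958, -0.0152]
ee_rot: [[-0.002, 0.033, -0.999], [0.002, -0.999, -0.033], [-1.0, -0.002, 0.002]]
contact_force: [-0.1, -0.3, 0.1]
opening: 0.0851
```

>>> move_arm(
  targets=[
    {"wx": 0, "wy": 0, "wz": 0, "dx": 4, "dy": 0, "dz": 0, "hand": 85},
    {"wx": 0, "wy": 0, "wz": 0, "dx": 8, "dy": 0, "dz": 0, "hand": 85},
    {"wx": 0, "wy": 0, "wz": 0, "dx": 10, "dy": 0, "dz": 0, "hand": 70},
    {"wx": 0, "wy": 0, "wz": 0, "dx": 10, "dy": 0, "dz": 0, "hand": 50},
    {"wx": 0, "wy": 0, "wz": 0, "dx": 10, "dy": 0, "dz": 0, "hand": 35},
    {"wx": 0, "wy": 0, "wz": 0, "dx": 10, "dy": 0, "dz": 0, "hand": 25},
    {"wx": 0, "wy": 0, "wz": 0, "dx": 10, "dy": 0, "dz": 0, "hand": 15},
    {"wx": 0, "wy": 0, "wz": 0, "dx": 10, "dy": 0, "dz": 0, "hand": 5},
    {"wx": 0, "wy": 0, "wz": 0, "dx": 10, "dy": 0, "dz": 0, "hand": 0},
    {"wx": 0, "wy": 0, "wz": 0, "dx": 10, "dy": 0, "dz": 0, "hand": 0},
  ],
)

```text
time: 6.5
tool_pos: [0.5803, -0.1958, -0.025]
ee_rot: [[-0.002, 0.033, -0.999], [0.002, -0.999, -0.033], [-1.0, -0.002, 0.002]]
contact_force: [-0.6, 0.6, 3.5]
opening: 0.0172
```

>>> move_arm(
  targets=[
    {"wx": 0, "wy": 0.01, "wz": 0, "dx": -5, "dy": 0, "dz": 0, "hand": 0},
    {"wx": 0, "wy": 0.03, "wz": 0, "dx": -15, "dy": 0, "dz": 0, "hand": 0},
    {"wx": 0, "wy": 0.05, "wz": 0, "dx": -30, "dy": 0, "dz": 0, "hand": 0},
    {"wx": 0, "wy": 0.08, "wz": 0, "dx": -50, "dy": 0, "dz": 0, "hand": 0},
    {"wx": 0, "wy": 0.1, "wz": 0, "dx": -75, "dy": 0, "dz": 0, "hand": 0},
    {"wx": 0, "wy": 0.12, "wz": 0, "dx": -100, "dy": 0, "dz": 0, "hand": 0},
    {"wx": 0, "wy": 0.12, "wz": 0, "dx": -125, "dy": 0, "dz": 0, "hand": 0},
    {"wx": 0, "wy": 0.12, "wz": 0, "dx": -145, "dy": 0, "dz": 0, "hand": 0},
    {"wx": 0, "wy": 0.12, "wz": 0, "dx": -155, "dy": 0, "dz": 0, "hand": 0},
    {"wx": 0, "wy": 0.12, "wz": 0, "dx": -160, "dy": 0, "dz": 0, "hand": 0},
  ],
)

```text
time: 7.75
tool_pos: [0.5803, -0.1962, 0.1357]
ee_rot: [[0.119, 0.032, -0.992], [0.006, -0.999, -0.032], [-0.993, -0.002, -0.119]]
contact_force: [-0.0, -0.6, -1.8]
opening: 0.0172
```

Run:
```python
from h import *
r=snap('scene','s3');a=r['image']; P=pts(r)
cv2.imwrite('pics/c3.png',cv2.resize(a[150:310,150:310],(560,560),interpolation=cv2.INTER_CUBIC))
im=a.astype(int); m=(im.min(-1)>140)&(P[...,2]>.06)&(np.hypot(P[...,0]-.66,P[...,1]+.193)<.12)
q=P[m];print(len(q),q.min(0),q.max(0)); rel((.56,.22,.22),R_of(2,-7))
```

```text
735 [ 0.59694521 -0.24512165  0.16364626] [ 0.71193131 -0.14021322  0.19733783]
t 7.8 now [ 0.5805 -0.1962  0.1358] open 0.0172 F [ 0.6  0.2 -2. ] q [ 16.  28.   0. 115.  -4.  31. -69.]
d [ -83.7 -416.8   -3. ] w [-0.003  0.003  0.001] rows min 6.8019017302732285
```

View pics/c3.png

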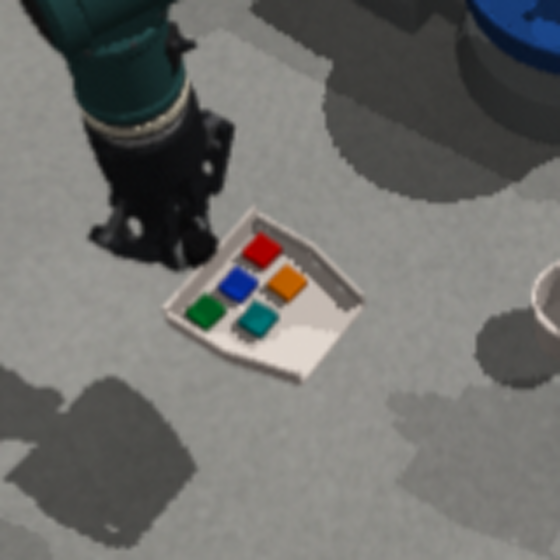

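Run:
```python
from h import *
rel((.459,.2215,.195),R_of(2,-7))
P=pts(dict(np.load('s3.npz')));im=np.load('s3.npz')['image'].astype(int)
m=(im.min(-1)>140)&(np.hypot(P[...,0]-.665,P[...,1]+.192)<.035)&(P[...,2]>.1)
q=P[m];A=np.c_[q[:,:2]-[.66,-.193],np.ones(len(q))];c=np.linalg.lstsq(A,q[:,2],rcond=None)[0];print('slope',np.degrees(np.arctan(c[:2])),c[2],len(q))
```

```text
t 7.8 now [ 0.5805 -0.1962  0.1358] open 0.0172 F [ 0.6  0.2 -2. ] q [ 16.  28.   0. 115.  -4.  31. -69.]
d [ -70.8 -421.5  100.2] w [-0.003  0.003  0.001] rows min 7.024349221107377
slope [6.55953064 0.03085107] 0.17453028243015098 299
```

>>> move_arm(
  targets=[
    {"wx": 0, "wy": 0, "wz": 0, "dx": -8, "dy": -1, "dz": 0, "hand": 0},
    {"wx": 0, "wy": 0, "wz": 0, "dx": -18, "dy": -4, "dz": 1, "hand": 0},
    {"wx": 0, "wy": 0, "wz": 0, "dx": -30, "dy": -12, "dz": 3, "hand": 0},
    {"wx": 0, "wy": 0, "wz": 0, "dx": -42, "dy": -25, "dz": 6, "hand": 0},
    {"wx": 0, "wy": 0, "wz": 0, "dx": -53, "dy": -44, "dz": 11, "hand": 0},
    {"wx": 0, "wy": 0, "wz": 0, "dx": -62, "dy": -69, "dz": 17, "hand": 0},
    {"wx": 0, "wy": 0, "wz": 0, "dx": -68, "dy": -99, "dz": 24, "hand": 0},
    {"wx": 0, "wy": 0, "wz": 0, "dx": -71, "dy": -134, "dz": 32, "hand": 0},
    {"wx": 0, "wy": 0, "wz": 0, "dx": -71, "dy": -172, "dz": 41, "hand": 0},
    {"wx": 0, "wy": 0, "wz": 0, "dx": -71, "dy": -211, "dz": 50, "hand": 0},
  ],
)

```text
time: 9.05
tool_pos: [0.5144, 0.0151, 0.2013]
ee_rot: [[0.119, 0.034, -0.992], [0.006, -0.999, -0.033], [-0.993, -0.002, -0.119]]
contact_force: [0.4, 0.4, -1.1]
opening: 0.0175
```

>>> move_arm(
  targets=[
    {"wx": 0, "wy": 0, "wz": 0, "dx": 0, "dy": -39, "dz": 9, "hand": 0},
    {"wx": 0, "wy": 0, "wz": 0, "dx": 0, "dy": -77, "dz": 18, "hand": 0},
    {"wx": 0, "wy": 0, "wz": 0, "dx": 0, "dy": -112, "dz": 26, "hand": 0},
    {"wx": 0, "wy": 0, "wz": 0, "dx": 0, "dy": -142, "dz": 33, "hand": 0},
    {"wx": 0, "wy": 0, "wz": 0, "dx": 0, "dy": -167, "dz": 39, "hand": 0},
    {"wx": 0, "wy": 0, "wz": 0, "dx": 0, "dy": -186, "dz": 44, "hand": 0},
    {"wx": 0, "wy": 0, "wz": 0, "dx": 0, "dy": -199, "dz": 47, "hand": 0},
    {"wx": 0, "wy": 0, "wz": 0, "dx": 0, "dy": -207, "dz": 49, "hand": 0},
    {"wx": 0, "wy": 0, "wz": 0, "dx": 0, "dy": -210, "dz": 50, "hand": 0},
    {"wx": 0, "wy": 0, "wz": 0, "dx": 0, "dy": -211, "dz": 50, "hand": 0},
  ],
)

```text
time: 10.3
tool_pos: [0.4577, 0.2238, 0.1958]
ee_rot: [[0.119, 0.033, -0.992], [0.006, -0.999, -0.032], [-0.993, -0.002, -0.119]]
contact_force: [0.1, 0.2, -1.8]
opening: 0.0174
```

Run:
```python
from h import *
def tgt(th,mx=.592,mz=.185,bias='A'):
    t=np.radians(th);u=np.array([np.cos(np.radians(2)),np.sin(np.radians(2)),0])
    M=np.array([.644,.228,0])+u*(mx-.644);M[2]=mz
    h=-.135*np.cos(t)+.010*np.sin(t);tip=M+u*h;tip[2]+=.135*np.sin(t)+.010*np.cos(t)
    R=R_of(2,th); return (tip-[0,0,.038] if bias=='A' else tip+.038*R[:,0]),R
for b in'AB':
  for th,z in((10,.20),(20,.195),(30,.19),(40,.18)): print(b,th);rel(*tgt(th,mz=z,bias=b))
r=snap('scene','s4')
cv2.imwrite('pics/c4.png',cv2.resize(r['image'][30:210,200:400],(600,540),interpolation=cv2.INTER_CUBIC))
P=pts(r);im=r['image'].astype(int)
m=(im.min(-1)>140)&(P[...,2]>.17)&(np.hypot(P[...,0]-.55,P[...,1]-.225)<.12);q=P[m];print(q.min(0),q.max(0))
```

```text
A 10
t 10.3 now [0.4577 0.2238 0.1958] open 0.0174 F [ 0.1  0.2 -1.8] q [ -34.   16.    0.  124.    6.   34. -127.]
d [ 0.9  2.3 -3. ] w [-0.002 -0.294  0.002] rows min 1.573796749100701
A 20
t 10.3 now [0.4577 0.2238 0.1958] open 0.0174 F [ 0.1  0.2 -1.8] q [ -34.   16.    0.  124.    6.   34. -127.]
d [-15.4   2.3 -12.8] w [-0.002 -0.468  0.002] rows min 2.508349073873276
A 30
t 10.3 now [0.4577 0.2238 0.1958] open 0.0174 F [ 0.1  0.2 -1.8] q [ -34.   16.    0.  124.    6.   34. -127.]
d [-29.5   2.2 -26.1] w [-0.002 -0.643  0.002] rows min 3.4429159481538396
A 40
t 10.3 now [0.4577 0.2238 0.1958] open 0.0174 F [ 0.1  0.2 -1.8] q [ -34.   16.    0.  124.    6.   34. -127.]
d [-35.9   2.2 -41.9] w [-0.002 -0.817  0.002] rows min 4.377488050609678
B 10
t 10.3 now [0.4577 0.2238 0.1958] open 0.0174 F [ 0.1  0.2 -1.8] q [ -34.   16.    0.  124.    6.   34. -127.]
d [-0.5  2.3  3.4] w [-0.002 -0.294  0.002] rows min 1.573796749100701
B 20
t 10.3 now [0.4577 0.2238 0.1958] open 0.0174 F [ 0.1  0.2 -1.8] q [ -34.   16.    0.  124.    6.   34. -127.]
d [-19.2   2.3  -0.2] w [-0.002 -0.468  0.002] rows min 2.508349073873276
B 30
t 10.3 now [0.4577 0.2238 0.1958] open 0.0174 F [ 0.1  0.2 -1.8] q [ -34.   16.    0.  124.    6.   34. -127.]
d [-36.8   2.3  -7.9] w [-0.002 -0.643  0.002] rows min 3.4429159481538396
B 40
t 10.3 now [0.4577 0.2238 0.1958] open 0.0174 F [ 0.1  0.2 -1.8] q [ -34.   16.    0.  124.    6.   34. -127.]
d [-47.6   2.2 -18.7] w [-0.002 -0.817  0.002] rows min 4.377488050609678
[0.47587234 0.17684004 0.22638761] [0.59004665 0.27661385 0.25790171]
```

View pics/c4.png

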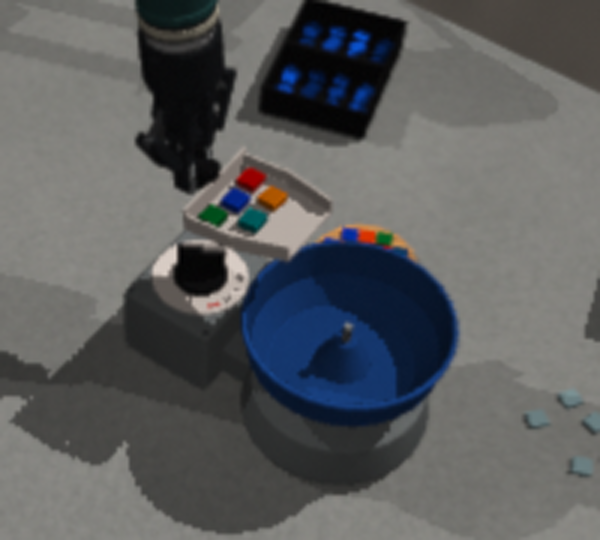

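All five pieces are still in the scoop, and its mouth is just over the bowl's near rim. I'll tip part way first and check the mouth position.

>>> move_arm(
  targets=[
    {"wx": 0, "wy": -0.02, "wz": 0, "dx": 0, "dy": 0, "dz": 0, "hand": 0},
    {"wx": 0, "wy": -0.06, "wz": 0, "dx": -1, "dy": 1, "dz": 0, "hand": 0},
    {"wx": 0, "wy": -0.11, "wz": 0, "dx": -2, "dy": 1, "dz": -1, "hand": 0},
    {"wx": 0, "wy": -0.16, "wz": 0, "dx": -3, "dy": 2, "dz": -1, "hand": 0},
    {"wx": 0, "wy": -0.21, "wz": 0, "dx": -4, "dy": 2, "dz": -2, "hand": 0},
    {"wx": 0, "wy": -0.26, "wz": 0, "dx": -5, "dy": 2, "dz": -2, "hand": 0},
    {"wx": 0, "wy": -0.3, "wz": 0, "dx": -6, "dy": 2, "dz": -2, "hand": 0},
    {"wx": 0, "wy": -0.33, "wz": 0, "dx": -6, "dy": 2, "dz": -2, "hand": 0},
    {"wx": 0, "wy": -0.35, "wz": 0, "dx": -6, "dy": 2, "dz": -2, "hand": 0},
    {"wx": 0, "wy": -0.35, "wz": 0, "dx": -6, "dy": 2, "dz": -2, "hand": 0},
  ],
)

```text
time: 11.6
tool_pos: [0.4595, 0.2217, 0.2018]
ee_rot: [[-0.229, 0.032, -0.973], [-0.005, -0.999, -0.032], [-0.973, -0.002, 0.229]]
contact_force: [-0.1, 0.7, -3.0]
opening: 0.0167
```

```bash
cat > f.py <<'E'
from h import *
def tgt(th,mx=.592,mz=.185,bias='A'):
    t=np.radians(th);u=np.array([np.cos(np.radians(2)),np.sin(np.radians(2)),0])
    M=np.array([.644,.228,0])+u*(mx-.644);M[2]=mz
    h=-.135*np.cos(t)+.010*np.sin(t);tip=M+u*h;tip[2]+=.135*np.sin(t)+.010*np.cos(t)
    R=R_of(2,th); return (tip-[0,0,.038] if bias=='A' else tip+.038*R[:,0]),R
E
python3 - <<'E'
from f import *
r=snap('scene','s5');P=pts(r);im=r['image'].astype(int)
m=(im.min(-1)>140)&(P[...,2]>.16)&(np.hypot(P[...,0]-.55,P[...,1]-.225)<.12);q=P[m];print(q.min(0),q.max(0))
m&=(np.abs(P[...,1]-.225)<.03)&(P[...,0]>.53);q=P[m];A=np.c_[q[:,:2]-[.59,.226],np.ones(len(q))];c=np.linalg.lstsq(A,q[:,2],rcond=None)[0];print('slope',np.degrees(np.arctan(c[:2])),c[2],len(q),q.max(0))
s=ctrl.sense()
# predicted mouth under A and B
M=np.array(s['ee_rot']);S=np.column_stack([-M[:,2],-M[:,1],-M[:,0]]);v=S@[.135,0,-.010]
print('A',s['tool_pos']+[0,0,.038]+v,'B',s['tool_pos']-.038*M[:,0]+v)
for b in'AB':
  for th,z in((20,.195),(30,.185),(40,.18)): print(b,th);rel(*tgt(th,mz=z,bias=b))
E
```

```text
[0.49335124 0.17516734 0.19649338] [0.60148604 0.27849208 0.24760821]
slope [-12.45862381  -0.60345556] 0.20153452277713094 242 [0.59784362 0.25494589 0.22169909]
A [0.58818135 0.22604577 0.19926017] B [0.59686976 0.22625724 0.19825296]
A 20
t 11.65 now [0.4591 0.2218 0.2019] open 0.0171 F [ 0.1 -0.4 -2. ] q [ -24.   24.   -4.  111.   -5.   57. -113.]
d [-12.6   0.2  -6.8] w [-0.002 -0.118  0.003] rows min 0.6338026659219145
A 30
t 11.65 now [0.4591 0.2218 0.2019] open 0.0171 F [ 0.1 -0.4 -2. ] q [ -24.   24.   -4.  111.   -5.   57. -113.]
d [-25.5   0.1 -15.6] w [-0.001 -0.293  0.003] rows min 1.5682560627825433
A 40
t 11.65 now [0.4591 0.2218 0.2019] open 0.0171 F [ 0.1 -0.4 -2. ] q [ -24.   24.   -4.  111.   -5.   57. -113.]
d [-41.9   0.1 -27.1] w [-0.001 -0.467  0.003] rows min 2.5028033132207885
B 20
t 11.65 now [0.4591 0.2218 0.2019] open 0.0171 F [ 0.1 -0.4 -2. ] q [ -24.   24.   -4.  111.   -5.   57. -113.]
d [-11.9   0.2   6.3] w [-0.002 -0.118  0.003] rows min 0.6338026659219145
B 30
t 11.65 now [0.4591 0.2218 0.2019] open 0.0171 F [ 0.1 -0.4 -2. ] q [ -24.   24.   -4.  111.   -5.   57. -113.]
d [-26.2   0.2   4. ] w [-0.001 -0.293  0.003] rows min 1.5682560627825433
B 40
t 11.65 now [0.4591 0.2218 0.2019] open 0.0171 F [ 0.1 -0.4 -2. ] q [ -24.   24.   -4.  111.   -5.   57. -113.]
d [-45.    0.1  -1.3] w [-0.001 -0.467  0.003] rows min 2.5028033132207885
```

Measured mouth x is about 0.598, which fits a bias along the tool axis (predicted 0.597). Now I'll tip to about 40°.

>>> move_arm(
  targets=[
    {"wx": 0, "wy": -0.05, "wz": 0, "dx": -5, "dy": 0, "dz": 3, "hand": 0},
    {"wx": 0, "wy": -0.1, "wz": 0, "dx": -10, "dy": 0, "dz": 5, "hand": 0},
    {"wx": 0, "wy": -0.15, "wz": 0, "dx": -15, "dy": 0, "dz": 6, "hand": 0},
    {"wx": 0, "wy": -0.19, "wz": 0, "dx": -18, "dy": 0, "dz": 6, "hand": 0},
    {"wx": 0, "wy": -0.23, "wz": 0, "dx": -21, "dy": 0, "dz": 5, "hand": 0},
    {"wx": 0, "wy": -0.28, "wz": 0, "dx": -25, "dy": 0, "dz": 4, "hand": 0},
    {"wx": 0, "wy": -0.33, "wz": 0, "dx": -30, "dy": 0, "dz": 3, "hand": 0},
    {"wx": 0, "wy": -0.38, "wz": 0, "dx": -36, "dy": 0, "dz": 2, "hand": 0},
    {"wx": 0, "wy": -0.43, "wz": 0, "dx": -41, "dy": 0, "dz": 0, "hand": 0},
    {"wx": 0, "wy": -0.47, "wz": 0, "dx": -45, "dy": 0, "dz": -1, "hand": 0},
  ],
)

```text
time: 12.9
tool_pos: [0.4706, 0.2222, 0.2455]
ee_rot: [[-0.645, 0.033, -0.764], [-0.02, -0.999, -0.026], [-0.764, -0.002, 0.645]]
contact_force: [-0.3, -0.5, -1.9]
opening: 0.0172
```

>>> move_arm(
  targets=[
    {"wx": 0, "wy": 0, "wz": 0, "dx": 0, "dy": 0, "dz": 0, "hand": 0},
    {"wx": 0, "wy": 0, "wz": 0, "dx": 0, "dy": 0, "dz": 0, "hand": 0},
    {"wx": 0, "wy": 0, "wz": 0, "dx": 0, "dy": 0, "dz": 0, "hand": 0},
    {"wx": 0, "wy": 0, "wz": 0, "dx": 0, "dy": 0, "dz": 0, "hand": 0},
    {"wx": 0, "wy": 0, "wz": 0, "dx": 0, "dy": 0, "dz": 0, "hand": 0},
    {"wx": 0, "wy": 0, "wz": 0, "dx": 0, "dy": 0, "dz": 0, "hand": 0},
    {"wx": 0, "wy": 0, "wz": 0, "dx": 0, "dy": 0, "dz": 0, "hand": 0},
    {"wx": 0, "wy": 0, "wz": 0, "dx": 0, "dy": 0, "dz": 0, "hand": 0},
    {"wx": 0, "wy": 0, "wz": 0, "dx": 0, "dy": 0, "dz": 0, "hand": 0},
    {"wx": 0, "wy": 0, "wz": 0, "dx": 0, "dy": 0, "dz": 0, "hand": 0},
  ],
)

```text
time: 14.15
tool_pos: [0.4706, 0.2222, 0.2455]
ee_rot: [[-0.645, 0.033, -0.764], [-0.02, -0.999, -0.026], [-0.764, -0.002, 0.645]]
contact_force: [0.3, -0.3, -1.5]
opening: 0.017
```

Run:
```python
from f import *
r=snap('scene','s6');cv2.imwrite('pics/c6.png',cv2.resize(r['image'][30:210,200:400],(600,540),interpolation=cv2.INTER_CUBIC))
s=ctrl.sense();print(s['ee_rot'][:,0])
```

```text
[-0.6445613  -0.01962443 -0.76430073]
```

View pics/c6.png

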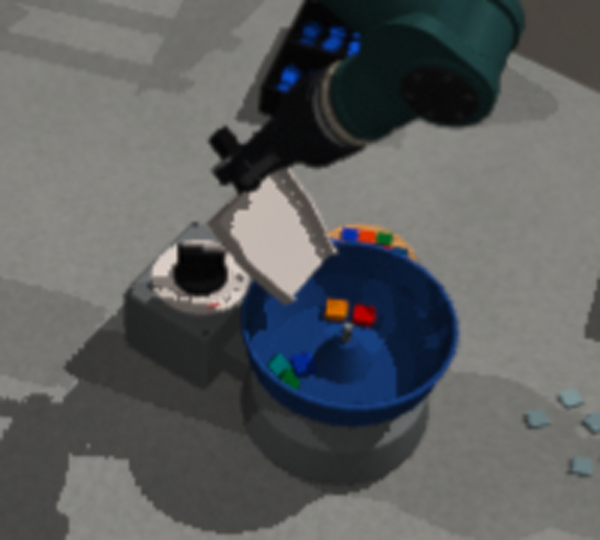

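All five pieces are in the bowl: orange and red by the stud, teal, blue and green at the front left. The scoop is empty. Next I level it and take it back to its old spot.

Run:
```python
from f import *
rel((.44,.22,.25),R_of(2,0))
```

```text
t 14.2 now [0.4706 0.2222 0.2455] open 0.0172 F [ 0.8  0.1 -1.2] q [ -19.   36.   -5.   93.  -11.   89. -108.]
d [16.4  1.2 26.4] w [-0.001  0.701  0.003] rows min 3.752826298250792
```

>>> move_arm(
  targets=[
    {"wx": 0, "wy": 0.05, "wz": 0, "dx": -4, "dy": 0, "dz": 3, "hand": 0},
    {"wx": 0, "wy": 0.14, "wz": 0, "dx": -4, "dy": 0, "dz": 6, "hand": 0},
    {"wx": 0, "wy": 0.24, "wz": 0, "dx": 0, "dy": 0, "dz": 9, "hand": 0},
    {"wx": 0, "wy": 0.34, "wz": 0, "dx": 4, "dy": 1, "dz": 13, "hand": 0},
    {"wx": 0, "wy": 0.44, "wz": 0, "dx": 8, "dy": 1, "dz": 17, "hand": 0},
    {"wx": 0, "wy": 0.54, "wz": 0, "dx": 12, "dy": 1, "dz": 20, "hand": 0},
    {"wx": 0, "wy": 0.62, "wz": 0, "dx": 14, "dy": 1, "dz": 23, "hand": 0},
    {"wx": 0, "wy": 0.67, "wz": 0, "dx": 15, "dy": 1, "dz": 25, "hand": 0},
    {"wx": 0, "wy": 0.7, "wz": 0, "dx": 16, "dy": 1, "dz": 26, "hand": 0},
    {"wx": 0, "wy": 0.7, "wz": 0, "dx": 16, "dy": 1, "dz": 26, "hand": 0},
  ],
)

```text
time: 15.45
tool_pos: [0.4397, 0.2203, 0.2506]
ee_rot: [[-0.001, 0.034, -0.999], [0.002, -0.999, -0.034], [-1.0, -0.002, 0.0]]
contact_force: [0.5, -0.3, -1.8]
opening: 0.0168
```

Run:
```python
from f import *
rel((.580,-.196,.12),R_of(2,0))
```

```text
t 15.45 now [0.4397 0.2203 0.2506] open 0.0168 F [ 0.5 -0.3 -1.8] q [ -29.   13.   -3.  118.    1.   48. -121.]
d [ 129.5  421.  -126.2] w [-0.001  0.     0.002] rows min 7.332037775550505
```

>>> move_arm(
  targets=[
    {"wx": 0, "wy": 0, "wz": 0, "dx": 0, "dy": 15, "dz": -4, "hand": 0},
    {"wx": 0, "wy": 0, "wz": 0, "dx": 0, "dy": 50, "dz": -15, "hand": 0},
    {"wx": 0, "wy": 0, "wz": 0, "dx": 0, "dy": 100, "dz": -30, "hand": 0},
    {"wx": 0, "wy": 0, "wz": 0, "dx": 0, "dy": 155, "dz": -46, "hand": 0},
    {"wx": 0, "wy": 0, "wz": 0, "dx": 0, "dy": 210, "dz": -63, "hand": 0},
    {"wx": 0, "wy": 0, "wz": 0, "dx": 15, "dy": 265, "dz": -79, "hand": 0},
    {"wx": 0, "wy": 0, "wz": 0, "dx": 35, "dy": 315, "dz": -95, "hand": 0},
    {"wx": 0, "wy": 0, "wz": 0, "dx": 65, "dy": 360, "dz": -110, "hand": 0},
    {"wx": 0, "wy": 0, "wz": 0, "dx": 100, "dy": 400, "dz": -120, "hand": 0},
    {"wx": 0, "wy": 0, "wz": 0, "dx": 130, "dy": 421, "dz": -126, "hand": 0},
  ],
)

```text
time: 16.7
tool_pos: [0.5795, -0.2016, 0.1179]
ee_rot: [[-0.001, 0.029, -1.0], [0.0, -1.0, -0.029], [-1.0, -0.0, 0.001]]
contact_force: [0.5, 0.7, -0.8]
opening: 0.017
```

Run:
```python
from f import *
rel((.580,-.196,-.024),R_of(2,0))
```

```text
t 16.7 now [ 0.5795 -0.2016  0.1179] open 0.017 F [ 0.5  0.7 -0.8] q [ 11.  32.   5. 111.  -4.  38. -69.]
d [141.9  -5.6  -0.8] w [-0.006  0.001  0.   ] rows min 2.2721535199843053
```

>>> move_arm(
  targets=[
    {"wx": 0, "wy": 0, "wz": 0, "dx": 15, "dy": -3, "dz": 0, "hand": 0},
    {"wx": 0, "wy": 0, "wz": 0, "dx": 40, "dy": -5, "dz": 0, "hand": 0},
    {"wx": 0, "wy": 0, "wz": 0, "dx": 70, "dy": -5, "dz": 0, "hand": 0},
    {"wx": 0, "wy": 0, "wz": 0, "dx": 98, "dy": -5, "dz": 0, "hand": 0},
    {"wx": 0, "wy": 0, "wz": 0, "dx": 118, "dy": -5, "dz": 0, "hand": 0},
    {"wx": 0, "wy": 0, "wz": 0, "dx": 130, "dy": -5, "dz": 0, "hand": 0},
    {"wx": 0, "wy": 0, "wz": 0, "dx": 136, "dy": -5, "dz": 0, "hand": 0},
    {"wx": 0, "wy": 0, "wz": 0, "dx": 140, "dy": -5, "dz": 0, "hand": 0},
    {"wx": 0, "wy": 0, "wz": 0, "dx": 142, "dy": -5, "dz": 0, "hand": 0},
    {"wx": 0, "wy": 0, "wz": 0, "dx": 142, "dy": -5, "dz": 0, "hand": 0},
  ],
)

```text
time: 17.95
tool_pos: [0.5795, -0.1967, -0.0238]
ee_rot: [[-0.001, 0.029, -1.0], [-0.0, -1.0, -0.029], [-1.0, 0.0, 0.001]]
contact_force: [0.5, -0.1, -1.2]
opening: 0.0174
```

Run:
```python
from f import *
r=snap('scene','s7');P=pts(r);im=r['image'].astype(int)
m=(im.min(-1)>140)&(np.hypot(P[...,0]-.66,P[...,1]+.193)<.045);q=P[m]
A=np.c_[q[:,:2]-[.66,-.193],np.ones(len(q))];c=np.linalg.lstsq(A,q[:,2],rcond=None)[0];print('slope',np.degrees(np.arctan(c[:2])),c[2],len(q))
rel((.580,-.196,-.024),R_of(2,0))
```

```text
slope [ 0.09221987 -0.3974638 ] 0.00539663662195002 715
t 18.0 now [ 0.5795 -0.1967 -0.0237] open 0.0173 F [-0.3 -0.  -1.5] q [ 12.  44.   3. 114.  -6.  23. -69.]
d [ 0.3 -0.7 -0.5] w [-0.006  0.001 -0.   ] rows min 0.03415772396127035
```

>>> move_arm(
  targets=[
    {"wx": 0, "wy": 0, "wz": 0, "dx": 1, "dy": 0, "dz": 0, "hand": 0},
    {"wx": 0, "wy": 0, "wz": 0, "dx": 1, "dy": 0, "dz": 0, "hand": 25},
    {"wx": 0, "wy": 0, "wz": 0, "dx": 1, "dy": 0, "dz": 0, "hand": 40},
    {"wx": 0, "wy": 0, "wz": 0, "dx": 1, "dy": 0, "dz": 0, "hand": 60},
    {"wx": 0, "wy": 0, "wz": 0, "dx": 1, "dy": 0, "dz": 0, "hand": 75},
    {"wx": 0, "wy": 0, "wz": 0, "dx": -5, "dy": 0, "dz": 0, "hand": 75},
    {"wx": 0, "wy": 0, "wz": 0, "dx": -25, "dy": 0, "dz": 0, "hand": 75},
    {"wx": 0, "wy": 0, "wz": 0, "dx": -60, "dy": 0, "dz": 0, "hand": 75},
    {"wx": 0, "wy": 0, "wz": 0, "dx": -110, "dy": 0, "dz": 0, "hand": 75},
    {"wx": 0, "wy": 0, "wz": 0, "dx": -170, "dy": 0, "dz": 0, "hand": 75},
  ],
)

```text
time: 19.25
tool_pos: [0.579, -0.1965, 0.1485]
ee_rot: [[-0.001, 0.029, -1.0], [0.0, -1.0, -0.029], [-1.0, -0.0, 0.001]]
contact_force: [1.0, 0.2, -0.2]
opening: 0.0748
```

Run:
```python
from f import *
r=snap('scene','s8');P=pts(r);im=r['image'].astype(int)
m=(im.min(-1)>140)&(np.hypot(P[...,0]-.66,P[...,1]+.193)<.045);q=P[m]
A=np.c_[q[:,:2]-[.66,-.193],np.ones(len(q))];c=np.linalg.lstsq(A,q[:,2],rcond=None)[0];print('slope',np.degrees(np.arctan(c[:2])),c[2],len(q))
w=(np.hypot(P[...,0]-.466,P[...,1]-.222)<.05)&(P[...,2]>.136)&(P[...,2]<.15)
q=P[w]
print('bar',q.mean(0),q.min(0),q.max(0),len(q))
# jaw axis across bar; options
for psi in(36+90,36-90):
    a=np.radians(psi);y=np.array([np.cos(a),np.sin(a),0]);x=np.array([0,0,-1.]);R=np.column_stack([x,y,np.cross(x,y)]);print(psi);rel((.466,.222,.15),R)
```

```text
slope [-0.30491053 -0.39213522] 0.004252707167893696 707
bar [0.46790348 0.22225927 0.1417231 ] [0.44422636 0.20556182 0.13640714] [0.49131311 0.24102151 0.14762345] 71
126
t 19.3 now [ 0.5846 -0.1985  0.1573] open 0.0751 F [ 0.3 -1.   3.4] q [ 10.  29.   6. 109.  -4.  41. -70.]
d [   4.1 -423.7  106.9] w [ 2.541 -0.011  0.015] rows min 13.607451464185448
-54
t 19.3 now [ 0.5846 -0.1985  0.1573] open 0.0751 F [ 0.3 -1.   3.4] q [ 10.  29.   6. 109.  -4.  41. -70.]
d [   4.1 -423.7  106.9] w [-0.6   -0.012 -0.008] rows min 6.991589088073428
```

Scoop is flat (floor at 4 mm, tilt about 0.5°). Now the dial.

>>> move_arm(
  targets=[
    {"wx": -0.06, "wy": 0, "wz": 0, "dx": 0, "dy": -25, "dz": 6, "hand": 75},
    {"wx": -0.12, "wy": 0, "wz": 0, "dx": 0, "dy": -70, "dz": 18, "hand": 75},
    {"wx": -0.18, "wy": 0, "wz": 0, "dx": 0, "dy": -125, "dz": 31, "hand": 75},
    {"wx": -0.25, "wy": 0, "wz": 0, "dx": 0, "dy": -180, "dz": 45, "hand": 75},
    {"wx": -0.32, "wy": 0, "wz": 0, "dx": 0, "dy": -235, "dz": 59, "hand": 75},
    {"wx": -0.4, "wy": 0, "wz": 0, "dx": 0, "dy": -290, "dz": 73, "hand": 75},
    {"wx": -0.47, "wy": 0, "wz": 0, "dx": 0, "dy": -340, "dz": 86, "hand": 75},
    {"wx": -0.53, "wy": 0, "wz": 0, "dx": 0, "dy": -385, "dz": 97, "hand": 75},
    {"wx": -0.58, "wy": 0, "wz": 0, "dx": 0, "dy": -415, "dz": 105, "hand": 75},
    {"wx": -0.6, "wy": 0, "wz": 0, "dx": 0, "dy": -424, "dz": 107, "hand": 75},
  ],
)

```text
time: 20.55
tool_pos: [0.4637, 0.225, 0.1541]
ee_rot: [[0.012, 0.593, -0.805], [-0.003, -0.805, -0.593], [-1.0, 0.01, -0.008]]
contact_force: [0.6, -1.1, -0.9]
opening: 0.0753
```

```bash
cat >> f.py <<'E'
def down(psi):
    a=np.radians(psi);y=np.array([np.cos(a),np.sin(a),0]);x=np.array([0,0,-1.]);return np.column_stack([x,y,np.cross(x,y)])
E
python3 - <<'E'
from f import *
rel((.466,.222,.078),down(-54))
E
```

```text
t 20.55 now [0.4637 0.225  0.1541] open 0.0753 F [ 0.6 -1.1 -0.9] q [-28.  22.  -5. 122.   4.  36. -89.]
d [76.1  3.1  0.5] w [ 0.006 -0.008 -0.01 ] rows min 1.2193757823794102
```

>>> move_arm(
  targets=[
    {"wx": 0, "wy": -0.01, "wz": -0.01, "dx": 5, "dy": 3, "dz": 0, "hand": 75},
    {"wx": 0, "wy": -0.01, "wz": -0.01, "dx": 15, "dy": 3, "dz": 0, "hand": 75},
    {"wx": 0, "wy": -0.01, "wz": -0.01, "dx": 28, "dy": 3, "dz": 0, "hand": 75},
    {"wx": 0, "wy": -0.01, "wz": -0.01, "dx": 40, "dy": 3, "dz": 0, "hand": 75},
    {"wx": 0, "wy": -0.01, "wz": -0.01, "dx": 52, "dy": 3, "dz": 0, "hand": 75},
    {"wx": 0, "wy": -0.01, "wz": -0.01, "dx": 62, "dy": 3, "dz": 0, "hand": 75},
    {"wx": 0, "wy": -0.01, "wz": -0.01, "dx": 70, "dy": 3, "dz": 0, "hand": 75},
    {"wx": 0, "wy": -0.01, "wz": -0.01, "dx": 74, "dy": 3, "dz": 0, "hand": 75},
    {"wx": 0, "wy": -0.01, "wz": -0.01, "dx": 75, "dy": 3, "dz": 0, "hand": 75},
    {"wx": 0, "wy": -0.01, "wz": -0.01, "dx": 75, "dy": 3, "dz": 0, "hand": 75},
  ],
)

```text
time: 21.8
tool_pos: [0.4665, 0.2225, 0.0793]
ee_rot: [[-0.001, 0.593, -0.805], [-0.001, -0.805, -0.593], [-1.0, -0.0, 0.002]]
contact_force: [-0.2, 0.3, 0.3]
opening: 0.0748
```

Run:
```python
from f import *
rel((.466,.222,.078),down(-54))
r=snap('scene','s9');cv2.imwrite('pics/c9.png',cv2.resize(r['image'][60:180,215:365],(600,480),interpolation=cv2.INTER_CUBIC))
```

```text
t 21.8 now [0.4665 0.2225 0.0793] open 0.0748 F [-0.2  0.3  0.3] q [-27.  30.  -4. 124.   5.  27. -89.]
d [1.3 0.1 0.7] w [0.006 0.002 0.   ] rows min 0.03434450511542605
```

View pics/c9.png

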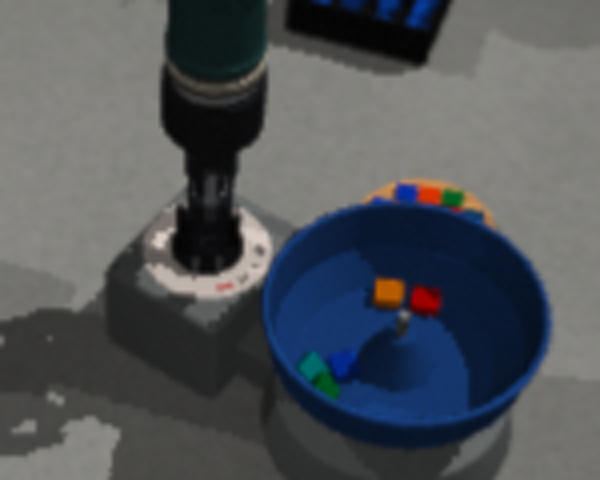

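The gripper straddles the dial bar with no contact force. Closing.

>>> move_arm(
  targets=[
    {"wx": 0, "wy": 0, "wz": 0, "dx": 1, "dy": 0, "dz": 0, "hand": 60},
    {"wx": 0, "wy": 0, "wz": 0, "dx": 1, "dy": 0, "dz": 0, "hand": 45},
    {"wx": 0, "wy": 0, "wz": 0, "dx": 1, "dy": 0, "dz": 0, "hand": 30},
    {"wx": 0, "wy": 0, "wz": 0, "dx": 1, "dy": 0, "dz": 0, "hand": 20},
    {"wx": 0, "wy": 0, "wz": 0, "dx": 1, "dy": 0, "dz": 0, "hand": 10},
    {"wx": 0, "wy": 0, "wz": 0, "dx": 1, "dy": 0, "dz": 0, "hand": 0},
    {"wx": 0, "wy": 0, "wz": 0, "dx": 1, "dy": 0, "dz": 0, "hand": 0},
    {"wx": 0, "wy": 0, "wz": 0, "dx": 1, "dy": 0, "dz": 0, "hand": 0},
    {"wx": 0, "wy": 0, "wz": 0, "dx": 1, "dy": 0, "dz": 0, "hand": 0},
    {"wx": 0, "wy": 0, "wz": 0, "dx": 1, "dy": 0, "dz": 0, "hand": 0},
  ],
)

```text
time: 23.1
tool_pos: [0.4661, 0.2232, 0.0787]
ee_rot: [[-0.002, 0.593, -0.805], [0.0, -0.805, -0.593], [-1.0, -0.001, 0.001]]
contact_force: [-3.1, 2.9, 4.8]
opening: 0.0134
```

Run:
```python
from f import *
rel((.466,.222,.078),down(-54)); print(ctrl.sense()['ft_torque'])
r=dict(np.load('s9.npz'));P=pts(r);im=cv2.cvtColor(r['image'],cv2.COLOR_BGR2HSV).astype(int)
c=np.array([.644,.228])
for u,v in((390,292),(427,300),(313,367),(342,365),(327,384)):
    x,y=215+u//4,60+v//4; p=np.nanmedian(P[y-1:y+2,x-1:x+2].reshape(-1,3),0); print(p.round(3),np.hypot(*(p[:2]-c)).round(3),'z-rim',(p[2]-.155).round(3))
```

```text
t 23.1 now [0.4661 0.2232 0.0787] open 0.0134 F [-3.1  2.9  4.8] q [-27.  30.  -4. 124.   5.  27. -89.]
d [0.7 0.9 0.8] w [0.006 0.001 0.001] rows min 0.03374415373980249
[ 0.50558044  0.72251202 -0.4069142 ]
[0.607 0.275 0.103] 0.059 z-rim -0.052
[0.634 0.285 0.103] 0.058 z-rim -0.052
[0.603 0.176 0.108] 0.066 z-rim -0.047
[0.618 0.193 0.104] 0.043 z-rim -0.051
[0.622 0.165 0.11 ] 0.067 z-rim -0.045
```

All the glass lies about 50 mm below the rim, and the bar is gripped (13.4 mm). Turning clockwise to 1.25 rad.

>>> move_arm(
  targets=[
    {"wx": 0.08, "wy": 0, "wz": 0, "dx": 0, "dy": 0, "dz": 0, "hand": 0},
    {"wx": 0.2, "wy": 0, "wz": 0, "dx": 0, "dy": 0, "dz": 0, "hand": 0},
    {"wx": 0.34, "wy": 0, "wz": 0, "dx": 0, "dy": 0, "dz": 0, "hand": 0},
    {"wx": 0.48, "wy": 0, "wz": 0, "dx": 0, "dy": 0, "dz": 0, "hand": 0},
    {"wx": 0.62, "wy": 0, "wz": 0, "dx": 0, "dy": 0, "dz": 0, "hand": 0},
    {"wx": 0.76, "wy": 0, "wz": 0, "dx": 0, "dy": 0, "dz": 0, "hand": 0},
    {"wx": 0.9, "wy": 0, "wz": 0, "dx": 0, "dy": 0, "dz": 0, "hand": 0},
    {"wx": 1.04, "wy": 0, "wz": 0, "dx": 0, "dy": 0, "dz": 0, "hand": 0},
    {"wx": 1.16, "wy": 0, "wz": 0, "dx": 0, "dy": 0, "dz": 0, "hand": 0},
    {"wx": 1.25, "wy": 0, "wz": 0, "dx": 0, "dy": 0, "dz": 0, "hand": 0},
  ],
)

```text
time: 24.35
tool_pos: [0.466, 0.2233, 0.0787]
ee_rot: [[-0.002, -0.577, -0.817], [-0.001, -0.817, 0.577], [-1.0, 0.002, 0.001]]
contact_force: [-1.7, 1.7, 2.1]
opening: 0.013
```

>>> move_arm(
  targets=[
    {"wx": 0, "wy": 0, "wz": 0, "dx": 0, "dy": 0, "dz": 0, "hand": 0},
    {"wx": 0, "wy": 0, "wz": 0, "dx": 0, "dy": 0, "dz": 0, "hand": 0},
    {"wx": 0, "wy": 0, "wz": 0, "dx": 0, "dy": 0, "dz": 0, "hand": 0},
    {"wx": 0, "wy": 0, "wz": 0, "dx": 0, "dy": 0, "dz": 0, "hand": 0},
    {"wx": 0, "wy": 0, "wz": 0, "dx": 0, "dy": 0, "dz": 0, "hand": 0},
    {"wx": 0, "wy": 0, "wz": 0, "dx": 0, "dy": 0, "dz": 0, "hand": 0},
    {"wx": 0, "wy": 0, "wz": 0, "dx": 0, "dy": 0, "dz": 0, "hand": 0},
    {"wx": 0, "wy": 0, "wz": 0, "dx": 0, "dy": 0, "dz": 0, "hand": 0},
    {"wx": 0, "wy": 0, "wz": 0, "dx": 0, "dy": 0, "dz": 0, "hand": 0},
    {"wx": 0, "wy": 0, "wz": 0, "dx": 0, "dy": 0, "dz": 0, "hand": 0},
  ],
)

```text
time: 25.6
tool_pos: [0.466, 0.2233, 0.0787]
ee_rot: [[-0.002, -0.577, -0.817], [-0.001, -0.817, 0.577], [-1.0, 0.002, 0.001]]
contact_force: [-2.5, 1.5, 2.7]
opening: 0.0134
```

Run:
```python
from f import *
rel((.466,.222,.078),down(-54)); print(ctrl.sense()['ft_torque'])
r=snap('scene','s10');a=r['image'];t=snap('top','t10')['image']
cv2.imwrite('pics/c10.png',np.hstack([cv2.resize(a[60:180,200:320],(400,400),interpolation=cv2.INTER_CUBIC),cv2.resize(t[200:290,130:220],(400,400),interpolation=cv2.INTER_CUBIC)]))
```

```text
t 25.6 now [0.466  0.2233 0.0787] open 0.0134 F [-2.5  1.5  2.7] q [ -42.   31.   16.  124.  -18.   27. -138.]
d [ 0.7  1.1 -0.7] w [-1.243e+00  2.000e-03 -1.000e-03] rows min 6.657714908401443
[0.3082252  0.36567835 0.22327159]
```

View pics/c10.png

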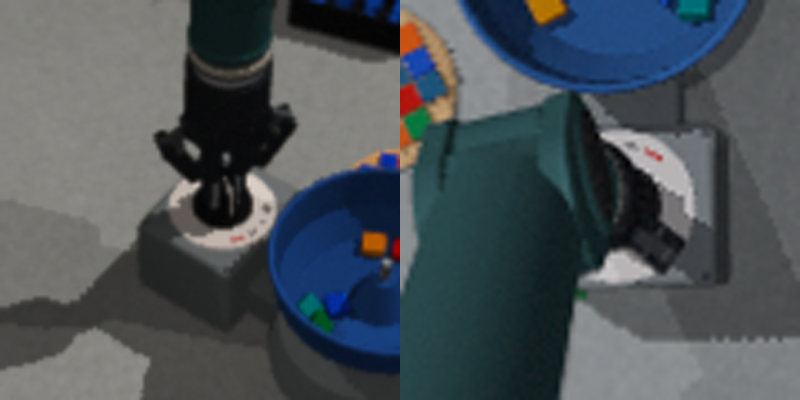

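The wrist has turned 1.25 rad. The opening is unchanged at 13.4 mm, so the pads are flat on the bar with no slip. The axial moment is +0.22 N m, matching the spring at the third click, and the pose is steady. Last, a quick scoop check, then I hand in.

Run:
```python
from f import *
A,B=[dict(np.load(n+'0.npz' if i==0 else 's10.npz')) for i,n in enumerate(('scene','x'))]
P=pts(B);im=B['image'].astype(int)
m=(im.min(-1)>140)&(np.hypot(P[...,0]-.66,P[...,1]+.193)<.045);q=P[m];c=np.linalg.lstsq(np.c_[q[:,:2]-[.66,-.193],np.ones(len(q))],q[:,2],rcond=None)[0];print('scoop slope',np.degrees(np.arctan(c[:2])),'floor z',c[2])
for n,(y0,y1,x0,x1) in dict(mug=(275,322,95,140),pot=(222,255,298,330)).items(): print(n,cv2.absdiff(A['image'][y0:y1,x0:x1],B['image'][y0:y1,x0:x1]).mean())
s=ctrl.sense();print(s['time'],s['opening'],s['ft_torque'],abs(s['qd']).max())
ctrl.job_done()
```

```text
scoop slope [ 0.00626114 -0.4628016 ] floor z 0.00437408354764136
mug 2.3925925925925924
pot 8.646464646464647
25.7 0.01304228369145283 [0.2934438  0.33350847 0.26608616] 0.06748859527332962
the job is handed in; nothing more can be done
```

I poured all five glass pieces into the bowl and set the scoop back flat where it started. The job is handed in at 25.7 s with the gripper holding the dial at about the third click. No verdict is reported, so this rests on my own checks.

- **First grasp missed:** the fingers closed above the scoop's handle. The camera showed the real fingertips about 38 mm short of the reported TCP, along the tool axis. I corrected for that from then on, and the second grasp held.
- **Glass:** all five pieces measured about 45–52 mm below the rim and within 70 mm of the bowl's axis.
- **Scoop:** it lies level within about 0.5°, with its floor top at 4 mm, released and well clear of the machine.
- **Dial:** the gripper turned 1.25 rad clockwise without the opening changing (13.0–13.4 mm). The moment about the dial axis was 0.22–0.27 N m, about what the spring gives at the third click. The arm was hiding the pointer, so I could not see the dial angle directly.
- **Mug, pot and coaster:** the mug's picture is nearly unchanged. The pot's patch differs a little (mean 8.6 grey levels). I put that down to the arm's shadow but didn't check it, and the arm stayed clear of the pot. I did not measure the coaster; the arm did not go down near it.

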